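# Make up the baby's home and outing meal kits

## Task

Make up two meal kits on the pocketed wooden boards: on the smaller, two-pocket board put the small bowl in the square pocket and the fork in the long groove; on the larger, three-pocket board put the lidded plastic container in the large square pocket, the shorter glass jar in the small square pocket and the spoon in the long groove. Everything must sit flat on its pocket's floor, right way up and lying along the groove in the case of the cutlery, set down and not dropped. Leave the mug, the taller jar and the larger bowl standing where they are.

Things in the scene. Friction and masses are not known exactly. Their poses are not given: they have to be found in the camera images.
- home_board: Fixed pale wooden board, 11 mm high, pockets 6 mm deep (floors 5 mm up). Origin: centre of underside; y along the groove, x from groove to square pockets, z up. Smaller: 150 (x) by 166 (y) mm, TWO pockets: groove 40 (x) by 158 (y) mm, centre x -51, y 0 mm; square pocket 90 by 90 mm, centre x +26, y 0.
- outing_board: Fixed pale wooden board, 11 mm high, pockets 6 mm deep (floors 5 mm up). Origin: centre of underside; y along the groove, x from groove to square pockets, z up. Larger: 150 (x) by 176 (y) mm, THREE pockets: groove 40 (x) by 168 (y) mm, centre x -51, y 0 mm; large square 90 by 90 mm, centre x +26, y -39; small square 74 by 74 mm, centre x +18, y +47.
- small_bowl: Loose small round open plastic feeding bowl, pastel green, rim 64 mm across outside, 36 mm high, foot 49 mm across, sides nearly upright from 14 mm up, wall 3 mm. 40 g or so. It can be gripped across the outside of the rim. Origin: centre of its underside, z up.
- large_bowl: Loose larger bowl of the same colour and form, rim 86 mm across, 50 mm high. Not needed: a bystander. Origin: centre of its underside.
- short_jar: Loose closed round glass jar with metal cap, the shorter of two: 52 mm across, 62 mm high, about 140 g; straight sides from 5 to 28 mm height, then a shoulder, cap 47 mm across from 46 mm up. Origin: centre of its underside, z up.
- tall_jar: Loose closed glass jar, the taller of two: 52 mm across, 92 mm high. Not needed: a bystander. Origin: centre of its underside.
- container: Loose round cream plastic container with a white twist-lock lid that has a flat grey cross bar on top (its lid is locked and does not move): lid 66 mm across from 41 to 56 mm height, body 58 to 62 mm across; 58 mm high in all, about 90 g. Origin: centre of its underside, z up.
- mug: Loose white ceramic mug, 68 mm across, 70 mm high, its handle standing about 30 mm out towards its own +y. Not needed: a bystander. Origin: centre of its underside.
- fork: Loose stainless baby fork lying flat, 130 mm long, about 45 g. Thick straight handle 14 mm wide and 14 mm high, from x -65 to +15 mm; three tines at the +x end, head 22 mm wide and 5 mm high. Balance point near x -20 mm. Origin: on the underside at mid-length, x along the fork towards the tines, z up.
- spoon: Loose stainless baby spoon lying flat, 140 mm long, about 50 g. Thick straight handle 14 mm wide and 14 mm high, from x -70 to +16 mm; round bowl at the +x end, 30 mm across and 7 mm high. Balance point near x -20 mm. Origin: on the underside at mid-length, x along the spoon towards its bowl, z up.
There are look-alikes about, which are no part of the job. What is shaped like the fork but green, purple or red is not meant.

How it is judged:
By the outcome, as a careful person would: the job done as asked, in the order asked, and still so for the second after the job is handed in, with the robot touching nothing.
It also fails if it takes over 115 s, if anything falls off the work surface, if the arm or the gripper's body presses on something with over 40 N, if the wrist force passes 120 N, or if a joint passes its speed limit or range.

## Robot

A 6-joint arm with a two-finger parallel gripper is mounted at the origin on the work surface. World frame = base frame: x ahead of the robot, y to its left, z up, the work surface at z = 0. Lengths are in m, angles in rad, forces in N, time in s.
With the tool pointing down it reaches from about 0.35 to 0.85 m from the base axis. Payload 8.1 kg.
Tool frame: the origin (TCP) lies at the very end of the fingers, on their centre line; the grasp point (between the pads) lies 19 mm behind it; z points along the fingers, y is the line along which they close (so a half turn about z gives the same grasp; the last joint's range is limited). The gripper opens to 85 mm and grips with 20 to 120 N. Pads are 22 mm wide; open, the fingers measure 114 mm over their backs; the gripper's body (76 mm by 85 mm) begins 54 mm behind the grasp point. The pads swing forward as they close: fully open they stand 13 mm farther back than shut.
Start: joints at [-1.222, 0.13, 1.488, -0, 1.523, -0.085], TCP at [0.252, -0.544, 0.231] pointing down, gripper open.
Joint ranges: [-2.96, 2.96], [-0.89, 2.26], [0.02, 2.5], [-1.34, 4.48], [0, 2.73], [-2.66, 2.66]. Speed limits (rad/s): [2.39, 2.39, 2.79, 3.14, 3.14, 3.14].

## Interface

Orientations are given as a 3x3 rotation matrix whose columns are the frame's x, y, z axes.
In Python, from plant import observe, viewer, arm, finder gives the robot as it stands.
- The arm moves only by the shell command python3 -m creep 'ROWS' [FORCE]. ROWS is JSON, a list of rows, each an object of numbers: "dx", "dy", "dz": the shift along the tool's x, y, z in mm; "spin": the turn about the tool's z in degrees; "jaw": the finger opening in mm, from 0 to 85.4. In form: [{"dx": .., "dy": .., "dz": .., "spin": .., "jaw": ..}, ...]. A call has 1 to 12 rows; each row is the pose to reach, as a shift and turn from the pose commanded when the call began, along the tool's axes at that moment; what a row does not reach only later rows make up. A row lasts 1/10 s, in which the tool goes at most 50 mm and 8.59 degrees, less where a joint would pass 70% of its speed; a pose out of reach is approached as far as the arm can. A call with a gripper value outside its range is refused whole. The fingers move at their own pace and stop on an object; FORCE is the grip in N (left out, the last holds). Time passes only in rows, so rows that repeat a pose let the fingers close. It gives the time, the measured TCP pose, the force, the opening and the grip force at its end, in the units of the state.
- observe(): the state, without advancing time (a new reading comes with each control period).
- viewer.read_camera(name): name is "side" or "top"; returns a dict with "color" (384x512x3 uint8, blue, green, red), "depth" (384x512 float32, m along the optical axis (not along the pixel's ray), 0 where there is no reading), "K" (3x3 intrinsics, pixels), "k1" (the pictures are not rectified: a ray, as slopes to the right and down, at radius r is drawn at 1 + k1 r^2 times it, then the intrinsics apply), "rvec" (rotation vector, rad) and "tvec" (3), from world to camera coordinates, as OpenCV has them. Camera axes: x right, y down, z forward; pixel columns grow to the right and rows downward; lengths in m; the calibration is good to about 2 mm. A picture is of the moment at which its call begins.
- arm.close_job(): hands the job in; it is judged then, once.
Trained networks look in a picture, given as the dict that the camera call returned (one of the last four; its "shot" number tells which), for a name from the list of things; names that differ only in an ending like _2 or _b are one class to them, and where a whole thing is asked for, a point or a joint stands for the part that bears it (a point fixed in the world has none). Each returns a list of dicts, best first, with "score" (0 to 1); they miss things now and then, are a little off and sometimes report something else, mostly with a low value. They report only what shows in the picture. A call takes as long as a camera call. They do not tell look-alikes from the thing itself.
- finder.search_frame(picture, thing): "location" ([row, column] in pixels, amid what is visible of it).
The state is a dict: "time_s": time; "joints": joint angles; "joint_velocities": joint speeds; "joint_efforts": joint torques, N m; "position": TCP position; "tcp_rot": TCP orientation; "wrist_force": force on the tool from outside, world axes, zero at the start; "torque": the same for the moment, N m; "gripper_width": finger opening in m; "gripper_force": force on a finger pad.
Only numpy, scipy, OpenCV 4.12 (cv2) and the standard library are available. Lean on these libraries where they do the work, as an engineer would, in place of code of your own. Each camera call takes 0.05 s, during which the arm holds its last target. There are 200 camera calls.

## Working session

There is one attempt and no reset: what is moved stays moved. The work goes in short steps, Python scripts to look and compute and a shell command to move; the robot and the scene stay as the last step left them, time stands still between calls to the robot, and variables do not carry over. Pictures are saved under pics/ and viewed, at most 14 in all, crops included, and the job is handed in when it is done.

```bash
ls; mkdir -p pics; cat > h.py <<'E'
import numpy as np, cv2
from plant import observe, viewer, arm, finder
def cam(n):
    p=viewer.read_camera(n); p['R']=cv2.Rodrigues(np.array(p['rvec'],float))[0]; p['t']=np.array(p['tvec'],float).ravel(); return p
def rays(p,uv):
    uv=np.asarray(uv,float).reshape(-1,2); K=np.array(p['K'])
    d=np.stack([(uv[:,0]-K[0,2])/K[0,0],(uv[:,1]-K[1,2])/K[1,1]],1)
    s=d.copy()
    for _ in range(20): s=d/(1+p['k1']*(s**2).sum(1,keepdims=True))
    return np.c_[s,np.ones(len(s))]
def world(p,uv,depth=None):   # by depth
    uv=np.asarray(uv,float).reshape(-1,2)
    if depth is None: depth=p['depth'][uv[:,1].astype(int),uv[:,0].astype(int)]
    return (rays(p,uv)*np.asarray(depth)[:,None]-p['t'])@p['R']
def onplane(p,uv,z):
    c=-p['R'].T@p['t']; d=rays(p,uv)@p['R']; return c+d*((z-c[2])/d[:,2])[:,None]
def cloud(p):
    h,w=p['depth'].shape; u,v=np.meshgrid(np.arange(w),np.arange(h))
    return world(p,np.stack([u.ravel(),v.ravel()],1),p['depth'].ravel()).reshape(h,w,3)
def proj(p,X):
    Xc=np.asarray(X).reshape(-1,3)@p['R'].T+p['t']; s=Xc[:,:2]/Xc[:,2:]; s=s*(1+p['k1']*(s**2).sum(1,keepdims=True)); K=np.array(p['K'])
    return s*[K[0,0],K[1,1]]+[K[0,2],K[1,2]]
E
cat > look.py <<'E'
from h import *
for n in ('top','side'):
    p=cam(n); cv2.imwrite(f'pics/{n}0.png',cv2.resize(p['color'],None,fx=1.5,fy=1.5)); print(n,-p['R'].T@p['t'],p['k1'],p['K'][0][0])
    for t in 'home_board outing_board small_bowl large_bowl short_jar tall_jar container mug fork spoon'.split():
        r=finder.search_frame(p,t)
        for d in r[:6]:
            uv=[[d['location'][1],d['location'][0]]]; print(t,round(d['score'],2),np.round(uv[0]),np.round(world(p,uv)[0],3))
print(observe())
E
python3 look.py
```

```text
pics
top [ 0.35399922 -0.019967    0.9491411 ] -0.12799172607078352 431.92001997885734
home_board 0.82 [128. 180.] [0.489 0.295 0.004]
outing_board 0.82 [402. 159.] [ 0.546 -0.319  0.009]
small_bowl 0.56 [206. 159.] [0.54  0.119 0.004]
large_bowl 0.8 [264. 156.] [ 0.548 -0.01   0.005]
short_jar 0.91 [211. 109.] [0.637 0.103 0.062]
tall_jar 0.73 [315. 148.] [ 0.548 -0.114  0.094]
tall_jar 0.59 [314. 101.] [ 0.659 -0.117  0.058]
container 0.83 [310.  99.] [ 0.663 -0.107  0.059]
container 0.46 [210. 110.] [0.634 0.107 0.065]
container 0.45 [317. 149.] [ 0.546 -0.118  0.092]
mug 0.57 [253. 104.] [0.667 0.015 0.007]
fork 0.83 [147.  94.] [0.687 0.259 0.017]
fork 0.82 [129. 290.] [0.248 0.278 0.014]
fork 0.72 [221. 202.] [0.443 0.083 0.007]
fork 0.65 [202. 261.] [0.314 0.12  0.015]
spoon 0.88 [294. 204.] [ 0.441 -0.077  0.013]
side [0.15485114 0.88841854 0.73166157] -0.07425945156181102 467.8277358536494
home_board 0.81 [194. 290.] [0.498 0.304 0.007]
outing_board 0.97 [266. 146.] [ 0.542 -0.304  0.011]
small_bowl 0.6 [210. 226.] [0.551 0.101 0.006]
small_bowl 0.42 [192. 291.] [0.499 0.306
[... 649 characters left out ...]
_velocities': array([-1.94627506e-04, -2.87834152e-04, -4.22194854e-05, -1.67393443e-03,
       -3.55542398e-04,  8.32620018e-04]), 'joint_efforts': array([ 4.34088452e-04, -5.69329834e+01, -5.00862765e+01, -2.18882187e-04,
        1.20037115e-03, -2.68383076e-05]), 'position': array([ 0.25222276, -0.54443168,  0.23129309]), 'tcp_rot': array([[ 9.07379050e-01,  4.20313285e-01,  3.08593588e-05],
       [ 4.20313286e-01, -9.07379051e-01, -1.87987354e-05],
       [ 2.00997774e-05,  3.00281771e-05, -9.99999999e-01]]), 'wrist_force': array([ 0.56564921,  1.15390689, -0.60891208]), 'torque': array([ 0.00372277,  0.0126799 , -0.00725326]), 'gripper_force': 0.0, 'gripper_width': 0.08535385978685968}
```

View pics/top0.png

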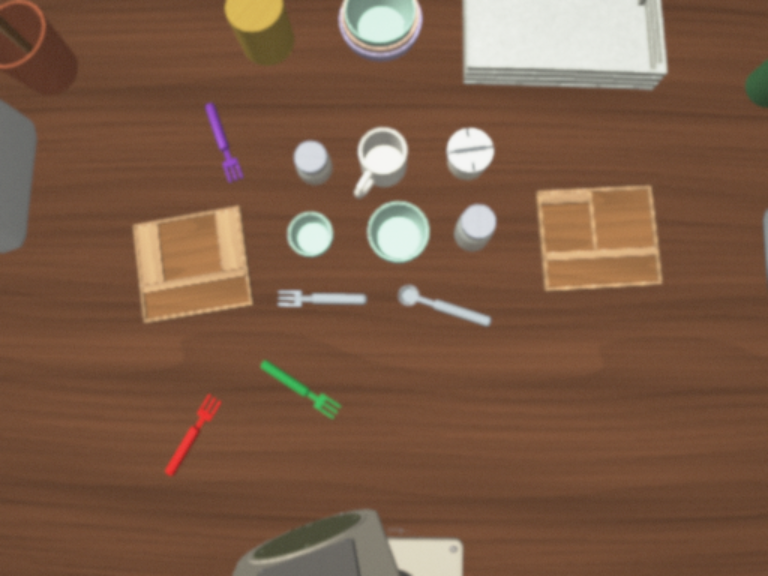

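View pics/side0.png

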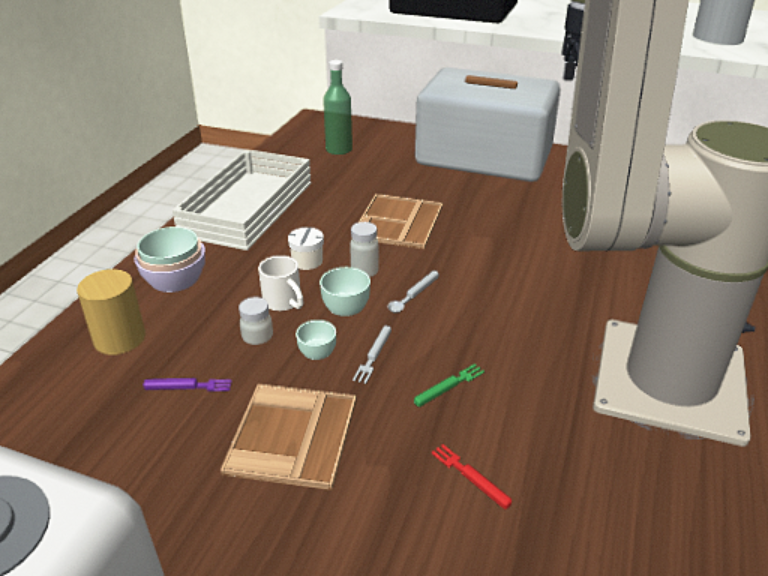

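The top view (1.5x) shows the two-pocket board at (192,264) and the three-pocket board at (599,238). The small bowl is at (310,234), the short jar at (312,160) and the container at (470,152). The steel fork is at (322,298), tines to the left, and the spoon at (448,305), bowl to the left. Fork look-alikes are green (300,388), purple (224,142) and red (192,435). The steel one at (322,298) is the one meant, because the task rules out the coloured ones. The jar at (312,160) is the shorter of the two: its top stands at z≈62 mm, against 93 mm for the other.

```bash
cat > meas.py <<'E'
from h import *
from scipy.optimize import least_squares
P={n:cam(n) for n in ('top','side')}
cv2.imwrite('pics/crop1.png',cv2.resize(P['top']['color'][60:225,80:340],None,fx=3,fy=3,interpolation=cv2.INTER_CUBIC))
C={n:cloud(p) for n,p in P.items()}
def circ(q,r):
    s=least_squares(lambda c:np.hypot(q[:,0]-c[0],q[:,1]-c[1])-c[2],[*q[:,:2].mean(0),r],loss='soft_l1',f_scale=.002); return s.x
for t,c,h,r in [('small_bowl',(.542,.112),.036,.032),('large_bowl',(.548,-.01),.05,.043),('short_jar',(.637,.103),.062,.0235),('container',(.662,-.11),.058,.033),('mug',(.64,.01),.07,.034),('tall_jar',(.548,-.115),.092,.025)]:
    for n in P:
        q=C[n].reshape(-1,3); q=q[P[n]['depth'].ravel()>0]; d=np.hypot(*(q[:,:2]-c).T); q=q[(d<r+.018)&(q[:,2]>.02)]
        top=np.percentile(q[:,2],97); b=q[q[:,2]>top-.008]
        # extremes: mid-range of top band
        lo,hi=np.percentile(b[:,:2],2,0),np.percentile(b[:,:2],98,0)
        hull=cv2.convexHull(b[:,:2].astype(np.float32))[:,0]
        print(t,n,len(b),'top z',round(top,4),'mid',np.round((lo+hi)/2,4),'span',np.round(hi-lo,3),'circ',np.round(circ(hull,r),4))
for t,c in [('fork',(.443,.083)),('spoon',(.441,-.077))]:
    for n,p in P.items():
        q=C[n]; m=(np.hypot(q[...,0]-c[0],q[...,1]-c[1])<.1); hsv=cv2.cvtColor(p['color'],cv2.COLOR_BGR2HSV)
        m&=(hsv[...,1]<70)&(hsv[...,2]>110)&(q[...,0]<.50)&(q[...,0]>.37)&(p['depth']>0)
        k,l,s,_=cv2.connectedComponentsWithStats(m.astype(np.uint8)); i=1+np.argmax(s[1:,4]); v,u=np.nonzero(l==i)
        w=onplane(p,np.c_[u,v],.009)[:,:2]; r=cv2.minAreaRect(w.astype(np.float32)*1000)
        mu=w.mean(0); ax=np.linalg.svd(w-mu)[2][0]; s_=(w-mu)@ax
        zz=q[l==i][:,2]
        print(t,n,len(u),'rect',np.round(r[0],1),np.round(r[1],1),'pca dir deg',round(np.degrees(np.arctan2(ax[1],ax[0])),1),'ends',np.round(mu+ax*s_.min(),4),np.round(mu+ax*s_.max(),4),'z pct',np.round(np.percentile(zz,[5,50,95]),4))
for t,c in [('home',(.489,.295)),('outing',(.546,-.305))]:
    for n,p in P.items():
        q=C[n]; hsv=cv2.cvtColor(p['color'],cv2.COLOR_BGR2HSV)
        m=(np.hypot(q[...,0]-c[0],q[...,1]-c[1])<.14)&(hsv[...,2]>125)&(hsv[...,1]>50)&(hsv[...,0]<30)
        v,u=np.nonzero(m); w=onplane(p,np.c_[u,v],.011)[:,:2]; r=cv2.minAreaRect(w.astype(np.float32)*1000)
        print(t,n,len(u),'rect',np.round(r[0],1),np.round(r[1],1),round(r[2],1),'z',np.round(np.percentile(q[m][:,2],[5,25,50,75,95]),4))
E
python3 meas.py
```

```text
small_bowl top 146 top z 0.0389 mid [0.5424 0.1139] span [0.062 0.059] circ [0.5417 0.1141 0.0308]
small_bowl side 161 top z 0.0374 mid [0.5402 0.1187] span [0.06  0.064] circ [0.5405 0.119  0.0324]
large_bowl top 210 top z 0.0526 mid [ 0.5434 -0.0117] span [0.083 0.083] circ [ 0.5438 -0.0121  0.0425]
large_bowl side 203 top z 0.051 mid [ 0.5418 -0.0086] span [0.082 0.085] circ [ 0.5423 -0.009   0.0435]
short_jar top 350 top z 0.0655 mid [0.6482 0.1129] span [0.041 0.042] circ [0.6481 0.1132 0.0226]
short_jar side 214 top z 0.0634 mid [0.6468 0.1189] span [0.042 0.044] circ [0.6479 0.1185 0.0236]
container top 703 top z 0.0602 mid [ 0.6623 -0.1147] span [0.058 0.06 ] circ [ 0.6629 -0.1151  0.0326]
container side 262 top z 0.0589 mid [ 0.6609 -0.1088] span [0.06 0.06] circ [ 0.6615 -0.1098  0.0329]
mug top 212 top z 0.0723 mid [0.6547 0.0109] span [0.064 0.066] circ [0.655  0.0113 0.0333]
mug side 184 top z 0.0706 mid [0.6538 0.0159] span [0.065 0.066] circ [0.654  0.0157 0.0342]
tall_jar top 406 top z 0.0953 mid [ 0.55   -0.1213] span [0.042 0.042] circ [ 0.5501 -0.1212  0.0229]
tall
[... 311 characters left out ...]
0314] [0.4476 0.1727] z pct [-0.0005  0.0083  0.0154]
spoon top 556 rect [444.1 -82.3] [142.   31.6] pca dir deg 72.5 ends [ 0.4194 -0.1493] [ 0.4622 -0.0136] z pct [-0.0006  0.008   0.0161]
spoon side 204 rect [443.2 -80.4] [148.6  28.5] pca dir deg 74.8 ends [ 0.4212 -0.1516] [ 0.4602 -0.0081] z pct [-0.0005  0.0082  0.0153]
home top 5342 rect [471.2 281. ] [217.2 229.9] 10.6 z [0.0006 0.0048 0.007  0.011  0.0136]
home side 4496 rect [476.9 299.9] [193.9 181. ] 10.2 z [0.0028 0.005  0.0069 0.0106 0.0124]
outing top 5428 rect [ 548.1 -311.9] [155.4 184.9] 3.8 z [0.0018 0.0047 0.0063 0.0087 0.0129]
outing side 1322 rect [ 545.6 -283.8] [151.1 233.6] 4.2 z [0.0023 0.0046 0.006  0.0083 0.0121]
```

View pics/crop1.png

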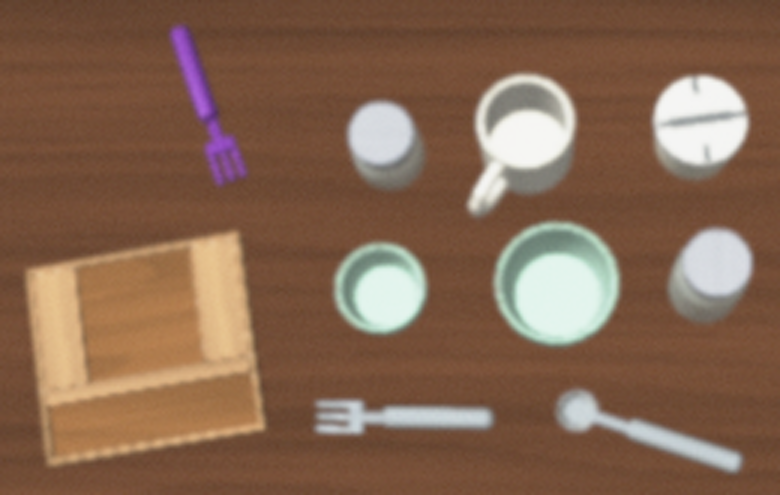

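The crop (3x, offset 80,60) shows the steel fork at (405,417) with its tines left. It also shows the small bowl (380,288), the short capped jar (382,135), the container with its cross bar (700,122) and the spoon (650,430). The choices above hold. The board rectangles came out too big, so I'll refit those, and check the camera offset against the gripper.

```bash
cat > board.py <<'E'
from h import *
from scipy.optimize import minimize
# fit board models: project outline/pocket boundaries and compare the light(rim)/dark contrast in image
B={'home':(.150,.166,[(-.051,0,.040,.158),(.026,0,.09,.09)],(.489,.295,.17)),'outing':(.150,.176,[(-.051,0,.04,.168),(.026,-.039,.09,.09),(.018,.047,.074,.074)],(.546,-.312,.07))}
P={n:cam(n) for n in ('top','side')}
def outline(cx,cy,w,h): 
    t=np.linspace(-.5,.5,40); 
    return np.r_[np.c_[cx+t*w,0*t+cy-h/2],np.c_[cx+t*w,0*t+cy+h/2],np.c_[0*t+cx-w/2,cy+t*h],np.c_[0*t+cx+w/2,cy+t*h]]
def val(p,g,X):
    uv=proj(p,X).astype(np.float32); return cv2.remap(g,uv[None,:,0],uv[None,:,1],cv2.INTER_LINEAR)[0]
for n,(w,h,pk,x0) in B.items():
    for c,p in P.items():
        g=cv2.GaussianBlur(p['color'],(3,3),0).astype(np.float32).sum(2)
        e=.003
        def cost(x):
            R=np.array([[np.cos(x[2]),-np.sin(x[2])],[np.sin(x[2]),np.cos(x[2])]])
            T=lambda q,z:np.c_[q@R.T+x[:2],np.full(len(q),z)]
            s=val(p,g,T(outline(0,0,w-2*e,h-2*e),.011)).mean()-val(p,g,T(outline(0,0,w+2*e+.004,h+2*e+.004),.008)).mean()
            for a,b,d,f in pk[1:]: s+=val(p,g,T(outline(a,b,d+2*e,f+2*e),.011)).mean()-val(p,g,T(outline(a,b,d-4*e,f-4*e),.005)).mean()
            return -s
        best=min((minimize(cost,[x0[0]+i,x0[1]+j,x0[2]],method='Nelder-Mead',options=dict(initial_simplex=np.array(x0)+np.array([[i,j,0],[i+.01,j,0],[i,j+.01,0],[i,j,.06]]))) for i in (-.01,0,.01) for j in (-.01,0,.01)),key=lambda r:r.fun)
        x=best.x; print(n,c,np.round(x[:2],4),'deg',round(np.degrees(x[2]),1),'score',round(-best.fun))
        R=np.array([[np.cos(x[2]),-np.sin(x[2])],[np.sin(x[2]),np.cos(x[2])]])
        im=p['color']
        for z,q in [(.011,outline(0,0,w,h))]+[(.011,outline(*k)) for k in pk]:
            for u,v in proj(p,np.c_[q@R.T+x[:2],np.full(len(q),z)]): p.setdefault('pts',[]).append((u,v))
        # heights on pocket floor and rim
        q=cloud(p); 
        for a,b,d,f in pk:
            uv=proj(p,np.c_[outline(a,b,d*.5,f*.5)@R.T+x[:2],np.full(160,.005)]).round().astype(int); print('  floor z',round(float(np.median(q[uv[:,1],uv[:,0],2])),4),'centre',np.round(np.array([a,b])@R.T+x[:2],4))
S=[]
for c,(r,k) in {'top':((100,225,80,240),4),'side':((245,335,140,250),4)}.items():
    p=P[c]; im=cv2.resize(p['color'],None,fx=3,fy=3,interpolation=cv2.INTER_CUBIC)
    for u,v in p['pts']: cv2.circle(im,(int(u*3+1),int(v*3+1)),0,(255,0,0),-1)
    a=[[100,225,80,170],[115,205,350,445]] if c=='top' else [[250,330,145,240],[125,170,235,300]]
    S+=[cv2.resize(im[3*y0:3*y1,3*x0:3*x1],(390,290)) for y0,y1,x0,x1 in a]
cv2.imwrite('pics/boards.png',np.vstack([np.hstack(S[:2]),np.hstack(S[2:])]))
E
python3 board.py
```

```text
home top [0.4987 0.2958] deg 10.4 score 303
  floor z 0.0057 centre [0.4486 0.2866]
  floor z 0.0057 centre [0.5243 0.3005]
home side [0.4982 0.298 ] deg 10.2 score 351
  floor z 0.0052 centre [0.448  0.2889]
  floor z 0.0058 centre [0.5238 0.3025]
outing top [ 0.5477 -0.3128] deg 3.7 score 365
  floor z 0.0055 centre [ 0.4968 -0.3161]
  floor z 0.0056 centre [ 0.5762 -0.3501]
  floor z 0.006 centre [ 0.5626 -0.2648]
outing side [ 0.547  -0.3061] deg 4.1 score 264
  floor z 0.0055 centre [ 0.4961 -0.3097]
  floor z 0.0054 centre [ 0.5757 -0.3431]
  floor z 0.0062 centre [ 0.5616 -0.2579]
```

View pics/boards.png

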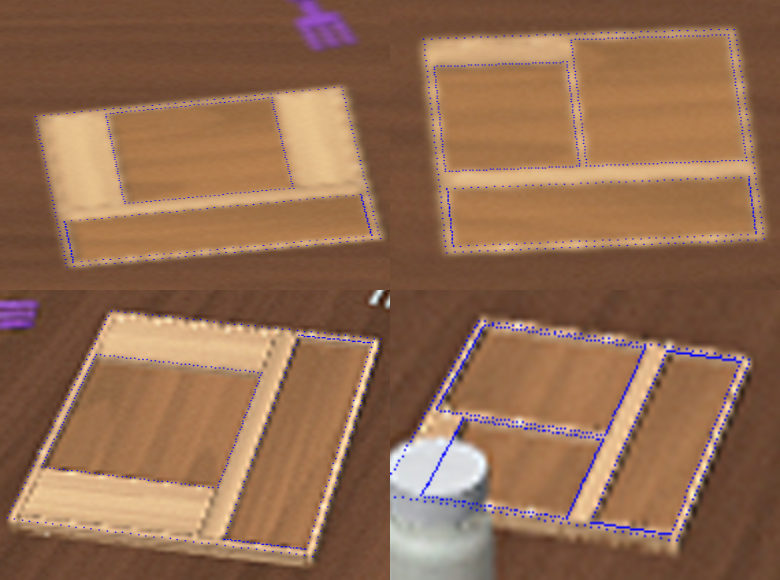

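The overlays match the outlines and pockets of both boards in both views, floors at about 5 mm. The two cameras differ by a few mm in y, so I'll use their mean. Next, a small helper that works out shifts.

```bash
cat > go.py <<'E'
import sys,numpy as np
from plant import observe
x,y,z,hd=map(float,sys.argv[1:5]) # mm, deg heading of tool x
s=observe(); R=s['tcp_rot']; d=R.T@(np.array([x,y,z])-1000*s['position'])
h=np.degrees(np.arctan2(R[1,0],R[0,0])); sp=-(hd-h); sp=(sp+180)%360-180
print('t',round(s['time_s'],2),'pos',np.round(1000*s['position'],1),'hd',round(h,1),'-> dx dy dz',np.round(d,1),'spin',round(sp,1),'dist',round(np.linalg.norm(d)),'j',np.round(s['joints'],2))
E
python3 go.py 541 116.5 120 90
```

```text
t 1.3 pos [ 252.2 -544.4  231.3] hd 24.9 -> dx dy dz [ 539.8 -478.3  111.3] spin -65.1 dist 730 j [-1.22  0.13  1.49  0.    1.52 -0.09]
```

```bash
python3 -m creep '[{"dx":540,"dy":-478,"dz":111,"spin":-65.1,"jaw":85},{"dx":540,"dy":-478,"dz":111,"spin":-65.1,"jaw":85},{"dx":540,"dy":-478,"dz":111,"spin":-65.1,"jaw":85},{"dx":540,"dy":-478,"dz":111,"spin":-65.1,"jaw":85},{"dx":540,"dy":-478,"dz":111,"spin":-65.1,"jaw":85},{"dx":540,"dy":-478,"dz":111,"spin":-65.1,"jaw":85},{"dx":540,"dy":-478,"dz":111,"spin":-65.1,"jaw":85},{"dx":540,"dy":-478,"dz":111,"spin":-65.1,"jaw":85},{"dx":540,"dy":-478,"dz":111,"spin":-65.1,"jaw":85},{"dx":540,"dy":-478,"dz":111,"spin":-65.1,"jaw":85},{"dx":540,"dy":-478,"dz":111,"spin":-65.1,"jaw":85},{"dx":540,"dy":-478,"dz":111,"spin":-65.1,"jaw":85}]' 30; python3 go.py 541 116.5 120 90
```

```text
time_s: 2.5
position: [0.4906, 0.0009, 0.1401]
tcp_rot: [[0.001, 1.0, 0.001], [1.0, -0.001, -0.0], [-0.0, 0.001, -1.0]]
wrist_force: [0.8, -0.2, 0.2]
gripper_width: 0.0849
gripper_force: 0.0
t 2.5 pos [490.6   0.9 140.1] hd 90.0 -> dx dy dz [115.6  50.3  20.2] spin -0.0 dist 128 j [-0.1  -0.11  1.9  -0.    1.35 -0.1 ]
```

```bash
python3 -m creep '[{"dx":115,"dy":50,"dz":20},{"dx":115,"dy":50,"dz":20},{"dx":115,"dy":50,"dz":20},{"dx":115,"dy":50,"dz":20},{"dx":115,"dy":50,"dz":20}]'; python3 go.py 541 116.5 8 90
python3 - <<'E'
from h import *
S=[]
for n in ('top','side'):
    p=cam(n); u=proj(p,[[.541,.1165,.036]])[0].round().astype(int); print(n,u,proj(p,[observe()['position']])[0].round(1))
    S.append(cv2.resize(p['color'][u[1]-60:u[1]+60,u[0]-65:u[0]+65],None,fx=3,fy=3))
cv2.imwrite('pics/a.png',np.hstack(S))
E
```

```text
t 2.5 pos [490.6   0.9 140.1] hd 90.0 -> dx dy dz [115.6  50.2 132.2] spin -0.0 dist 183 j [-0.1  -0.11  1.9  -0.    1.35 -0.1 ]
top [205 156] [253.7 170.7]
side [210 221] [246.6 163.9]$[0]: bad value
```

View pics/a.png

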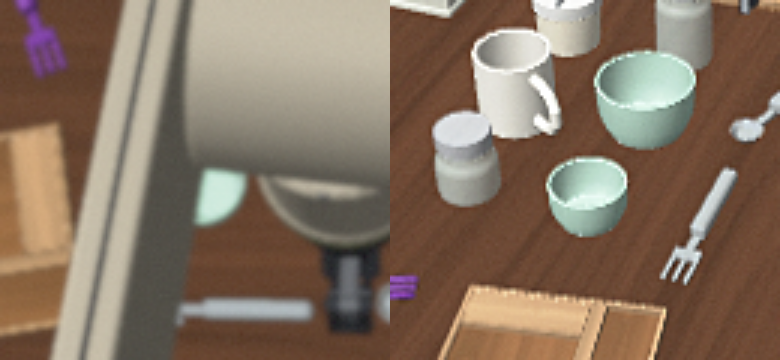

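The arm hides the bowl from above, and the side view shows everything undisturbed. The call was refused because each row needs all five keys, so I'll resend.

```bash
python3 -m creep '[{"dx":115,"dy":50,"dz":20,"spin":0,"jaw":85},{"dx":115,"dy":50,"dz":20,"spin":0,"jaw":85},{"dx":115,"dy":50,"dz":20,"spin":0,"jaw":85},{"dx":115,"dy":50,"dz":20,"spin":0,"jaw":85},{"dx":115,"dy":50,"dz":70,"spin":0,"jaw":85},{"dx":115,"dy":50,"dz":85,"spin":0,"jaw":85}]'; python3 go.py 541 116.5 8 90
python3 - <<'E'
from h import *
p=cam('side'); x=observe()['position']; u=proj(p,[[.541,.1165,.036]])[0].round().astype(int); print(proj(p,[x,[.541,.1165,.036]])-u)
cv2.imwrite('pics/b.png',cv2.resize(p['color'][u[1]-70:u[1]+50,u[0]-75:u[0]+75],None,fx=4,fy=4))
E
```

```text
time_s: 3.2
position: [0.5372, 0.1129, 0.0512]
tcp_rot: [[0.001, 1.0, -0.005], [1.0, -0.001, -0.001], [-0.001, -0.005, -1.0]]
wrist_force: [-1.0, 1.2, -1.3]
gripper_width: 0.0849
gripper_force: 0.0
t 3.2 pos [537.2 112.9  51.2] hd 90.0 -> dx dy dz [ 3.7  4.  43.1] spin -0.0 dist 43 j [ 0.11  0.16  1.8  -0.    1.19  0.11]
[[ 2.75423432 -4.95635121]
 [ 0.35983985  0.08366262]]
```

View pics/b.png

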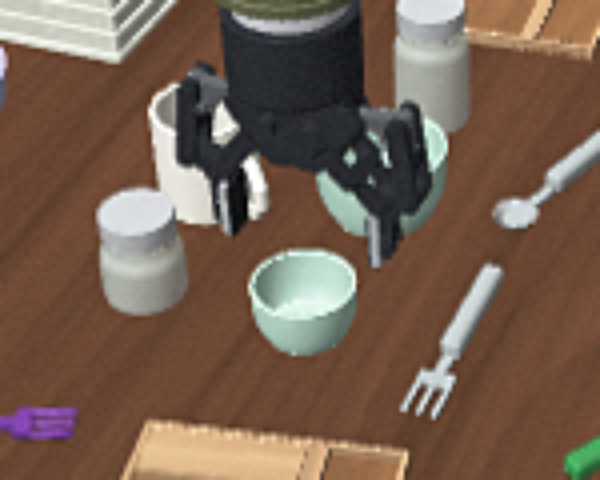

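The tips straddle the bowl, at (230,225) and (385,260) in the 4x crop, with the rim centre at (303,285). Descending and gripping.

```bash
python3 -m creep '[{"dx":0.6,"dy":0,"dz":25,"spin":0,"jaw":85},{"dx":0.6,"dy":0,"dz":49,"spin":0,"jaw":85},{"dx":0.6,"dy":0,"dz":49,"spin":0,"jaw":85},{"dx":0.6,"dy":0,"dz":49,"spin":0,"jaw":50},{"dx":0.6,"dy":0,"dz":49,"spin":0,"jaw":50},{"dx":0.6,"dy":0,"dz":49,"spin":0,"jaw":50},{"dx":0.6,"dy":0,"dz":49,"spin":0,"jaw":50},{"dx":0.6,"dy":0,"dz":49,"spin":0,"jaw":50},{"dx":0.6,"dy":0,"dz":49,"spin":0,"jaw":50}]' 25; python3 go.py 524 301.6 60 90
```

```text
time_s: 4.15
position: [0.5416, 0.1143, 0.0084]
tcp_rot: [[0.001, 1.0, 0.003], [1.0, -0.001, -0.0], [-0.0, 0.003, -1.0]]
wrist_force: [-2.1, -1.8, 7.7]
gripper_width: 0.0625
gripper_force: 27.8
t 4.15 pos [541.6 114.3   8.4] hd 90.0 -> dx dy dz [187.2 -17.6 -51.6] spin -0.0 dist 195 j [ 0.12  0.23  1.81 -0.    1.1   0.12]
```

```bash
python3 -m creep '[{"dx":0,"dy":0,"dz":-30,"spin":0,"jaw":50},{"dx":20,"dy":-2,"dz":-55,"spin":0,"jaw":50},{"dx":60,"dy":-6,"dz":-55,"spin":0,"jaw":50},{"dx":105,"dy":-10,"dz":-55,"spin":0,"jaw":50},{"dx":150,"dy":-14,"dz":-55,"spin":0,"jaw":50},{"dx":185,"dy":-17,"dz":-55,"spin":0,"jaw":50},{"dx":185,"dy":-17,"dz":-55,"spin":0,"jaw":50},{"dx":185,"dy":-17,"dz":-30,"spin":0,"jaw":50},{"dx":185,"dy":-17,"dz":-20,"spin":0,"jaw":50},{"dx":185,"dy":-17,"dz":-20,"spin":0,"jaw":50}]' ; python3 go.py 524 301.6 11 90
python3 - <<'E'
from h import *
p=cam('side'); u=proj(p,[[.524,.3016,.02]])[0].round().astype(int)
cv2.imwrite('pics/c.png',cv2.resize(p['color'][u[1]-70:u[1]+50,u[0]-75:u[0]+75],None,fx=4,fy=4))
E
```

```text
time_s: 5.15
position: [0.5216, 0.2982, 0.0242]
tcp_rot: [[0.001, 1.0, -0.004], [1.0, -0.001, -0.002], [-0.002, -0.004, -1.0]]
wrist_force: [-1.0, -0.6, -1.5]
gripper_width: 0.0619
gripper_force: 27.9
t 5.15 pos [521.6 298.2  24.2] hd 89.9 -> dx dy dz [ 3.4  2.4 13.2] spin -0.1 dist 14 j [ 0.43  0.33  1.66 -0.    1.16  0.44]
```

View pics/c.png

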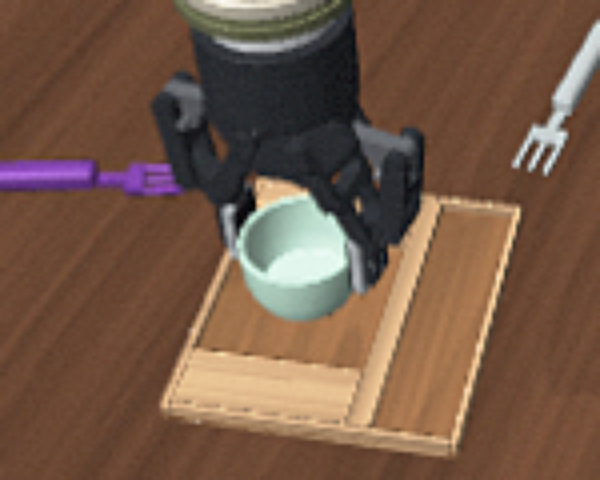

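The bowl is held upright over the square pocket, at about (295,260) in the crop. Lowering it.

```bash
python3 -m creep '[{"dx":0,"dy":0,"dz":6,"spin":0,"jaw":50},{"dx":0,"dy":0,"dz":10,"spin":0,"jaw":50},{"dx":0,"dy":0,"dz":12,"spin":0,"jaw":50},{"dx":0,"dy":0,"dz":13,"spin":0,"jaw":50},{"dx":0,"dy":0,"dz":13,"spin":0,"jaw":50},{"dx":0,"dy":0,"dz":13,"spin":0,"jaw":50}]'
```

```text
time_s: 5.8
position: [0.5233, 0.2994, 0.0135]
tcp_rot: [[0.001, 1.0, 0.0], [1.0, -0.001, -0.0], [-0.0, 0.0, -1.0]]
wrist_force: [-2.0, -2.0, 3.5]
gripper_width: 0.0625
gripper_force: 28.2
```

```bash
python3 -m creep '[{"dx":0,"dy":0,"dz":0.7,"spin":0,"jaw":50},{"dx":0,"dy":0,"dz":0.7,"spin":0,"jaw":50},{"dx":0,"dy":0,"dz":0.7,"spin":0,"jaw":50},{"dx":0,"dy":0,"dz":0.7,"spin":0,"jaw":68},{"dx":0,"dy":0,"dz":0.7,"spin":0,"jaw":80},{"dx":0,"dy":0,"dz":0.7,"spin":0,"jaw":80},{"dx":0,"dy":0,"dz":0.7,"spin":0,"jaw":80},{"dx":0,"dy":0,"dz":-45,"spin":0,"jaw":80},{"dx":0,"dy":0,"dz":-90,"spin":0,"jaw":80},{"dx":0,"dy":0,"dz":-90,"spin":0,"jaw":80}]'; python3 go.py 450.5 78.5 60 90.5; cp meas.py m2.py; sed -i "s/^P=.*/P={'side':cam('side')}/; /crop1/d; s/for t,c,h,r in .*:/for t,c,h,r in [('small_bowl',(.524,.3016),.041,.032)]:/" m2.py; sed -i '/^for t,c in/,$d' m2.py; python3 m2.py
```

```text
time_s: 6.8
position: [0.5278, 0.3016, 0.1111]
tcp_rot: [[0.001, 1.0, 0.011], [1.0, -0.001, 0.005], [0.005, 0.011, -1.0]]
wrist_force: [1.1, 0.4, 0.4]
gripper_width: 0.0801
gripper_force: 0.0
t 6.8 pos [527.8 301.6 111.1] hd 90.0 -> dx dy dz [-223.4  -77.6   49. ] spin -0.5 dist 242 j [0.43 0.22 1.61 0.   1.3  0.44]
small_bowl side 593 top z 0.5215 mid [0.5336 0.2939] span [0.05  0.083] circ [0.5194 0.2986 0.0476]
```

```bash
python3 -m creep '[{"dx":-45,"dy":-15,"dz":0,"spin":-0.5,"jaw":45},{"dx":-223,"dy":-73.5,"dz":42,"spin":-0.5,"jaw":45},{"dx":-223,"dy":-73.5,"dz":42,"spin":-0.5,"jaw":45},{"dx":-223,"dy":-73.5,"dz":42,"spin":-0.5,"jaw":45},{"dx":-223,"dy":-73.5,"dz":42,"spin":-0.5,"jaw":45},{"dx":-223,"dy":-73.5,"dz":42,"spin":-0.5,"jaw":45},{"dx":-223,"dy":-73.5,"dz":42,"spin":-0.5,"jaw":45},{"dx":-223,"dy":-73.5,"dz":42,"spin":-0.5,"jaw":45}]'; python3 go.py 450.5 78.5 7 90.5; python3 m2.py
python3 - <<'E'
from h import *
p=cam('side'); x=observe()['position']; u=proj(p,[[.48,.18,.01]])[0].round().astype(int)
cv2.imwrite('pics/d.png',cv2.resize(p['color'][u[1]-80:u[1]+70,u[0]-100:u[0]+90],None,fx=4,fy=4))
E
```

```text
time_s: 7.65
position: [0.4498, 0.0771, 0.061]
tcp_rot: [[-0.008, 1.0, 0.0], [1.0, 0.008, 0.0], [0.0, 0.0, -1.0]]
wrist_force: [-0.3, 1.1, 0.5]
gripper_width: 0.0449
gripper_force: 0.0
t 7.65 pos [449.8  77.1  61. ] hd 90.5 -> dx dy dz [ 1.4  0.7 54. ] spin -0.0 dist 54 j [ 0.06 -0.11  2.05  0.    1.2   0.05]
small_bowl side 231 top z 0.0425 mid [0.5228 0.3039] span [0.061 0.06 ] circ [0.5235 0.304  0.0317]
```

View pics/d.png

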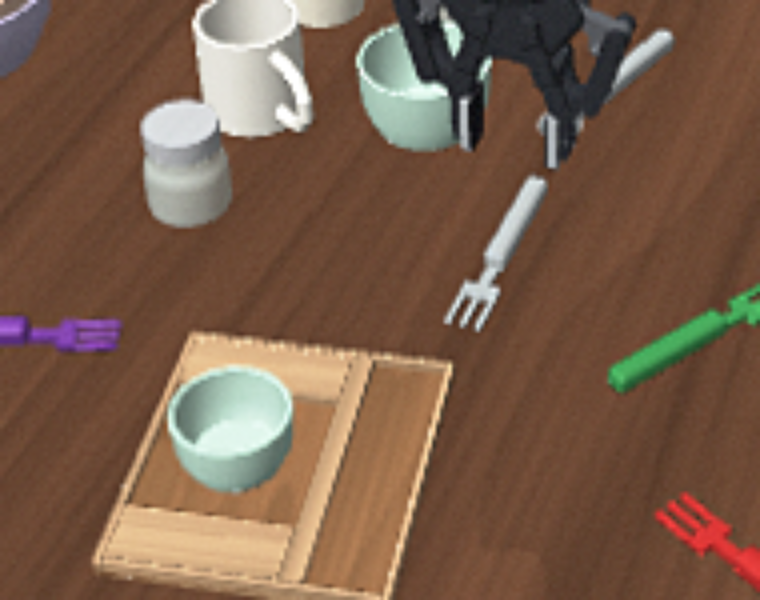

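The bowl sits flat in the square pocket at (230,430) in the crop. Its rim is at 42.5 mm, against 37.4 mm on the table, so it rose 5 mm as it should. The fingers are over the fork handle. Grasping the fork.

```bash
python3 -m creep '[{"dx":1,"dy":0,"dz":30,"spin":0,"jaw":45},{"dx":1,"dy":0,"dz":53,"spin":0,"jaw":45},{"dx":1,"dy":0,"dz":53,"spin":0,"jaw":45},{"dx":1,"dy":0,"dz":53,"spin":0,"jaw":5},{"dx":1,"dy":0,"dz":53,"spin":0,"jaw":5},{"dx":1,"dy":0,"dz":53,"spin":0,"jaw":5},{"dx":1,"dy":0,"dz":53,"spin":0,"jaw":5},{"dx":1,"dy":0,"dz":53,"spin":0,"jaw":5},{"dx":1,"dy":0,"dz":53,"spin":0,"jaw":5},{"dx":1,"dy":0,"dz":53,"spin":0,"jaw":5}]' 50; python3 go.py 452 268 60 100.3
```

```text
time_s: 8.75
position: [0.4511, 0.0778, 0.0097]
tcp_rot: [[-0.008, 1.0, 0.003], [1.0, 0.008, 0.001], [0.001, 0.003, -1.0]]
wrist_force: [-0.8, 1.8, 6.2]
gripper_width: 0.0118
gripper_force: 49.6
t 8.75 pos [451.1  77.8   9.7] hd 90.4 -> dx dy dz [190.2   2.6 -50.1] spin -9.9 dist 197 j [ 0.06 -0.02  2.08  0.    1.08  0.05]
```

```bash
python3 -m creep '[{"dx":0,"dy":0,"dz":-20,"spin":0,"jaw":5},{"dx":0,"dy":0,"dz":-40,"spin":0,"jaw":5},{"dx":0,"dy":0,"dz":-40,"spin":0,"jaw":5},{"dx":0,"dy":0,"dz":-40,"spin":0,"jaw":5}]'
python3 - <<'E'
from h import *
p=cam('side'); x=observe()['position']; u=proj(p,[x])[0].round().astype(int)
cv2.imwrite('pics/e.png',cv2.resize(p['color'][u[1]-50:u[1]+50,u[0]-60:u[0]+60],None,fx=4,fy=4))
E
```

```text
time_s: 9.15
position: [0.4501, 0.0775, 0.0486]
tcp_rot: [[-0.008, 1.0, 0.002], [1.0, 0.008, 0.0], [0.0, 0.002, -1.0]]
wrist_force: [-0.1, 0.5, -1.3]
gripper_width: 0.0119
gripper_force: 48.9
```

View pics/e.png

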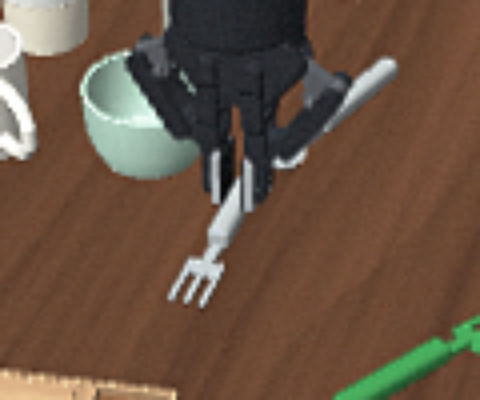

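The fork is held level, about (225,215) in the crop. Carrying it to the groove.

```bash
python3 -m creep '[{"dx":30,"dy":1,"dz":-12,"spin":-4,"jaw":5},{"dx":75,"dy":1,"dz":-12,"spin":-9.8,"jaw":5},{"dx":120,"dy":2,"dz":-12,"spin":-9.8,"jaw":5},{"dx":160,"dy":2,"dz":-12,"spin":-9.8,"jaw":5},{"dx":188.5,"dy":2.2,"dz":-12,"spin":-9.8,"jaw":5},{"dx":188.5,"dy":2.2,"dz":-5,"spin":-9.8,"jaw":5},{"dx":188.5,"dy":2.2,"dz":10,"spin":-9.8,"jaw":5},{"dx":188.5,"dy":2.2,"dz":23,"spin":-9.8,"jaw":5},{"dx":188.5,"dy":2.2,"dz":23,"spin":-9.8,"jaw":5},{"dx":188.5,"dy":2.2,"dz":23,"spin":-9.8,"jaw":5}]'; python3 go.py 452 268 12.3 100.3
python3 - <<'E'
from h import *
p=cam('side'); u=proj(p,[[.46,.28,.01]])[0].round().astype(int)
cv2.imwrite('pics/f.png',cv2.resize(p['color'][u[1]-60:u[1]+50,u[0]-65:u[0]+65],None,fx=5,fy=5))
E
```

```text
time_s: 10.2
position: [0.4495, 0.2647, 0.0239]
tcp_rot: [[-0.177, 0.984, -0.002], [0.984, 0.177, -0.001], [-0.001, -0.002, -1.0]]
wrist_force: [-0.3, 0.6, 0.5]
gripper_width: 0.0115
gripper_force: 48.9
t 10.2 pos [449.5 264.7  23.9] hd 100.2 -> dx dy dz [ 2.8  3.1 11.6] spin -0.1 dist 12 j [ 0.43  0.13  1.89 -0.    1.12  0.26]
```

View pics/f.png

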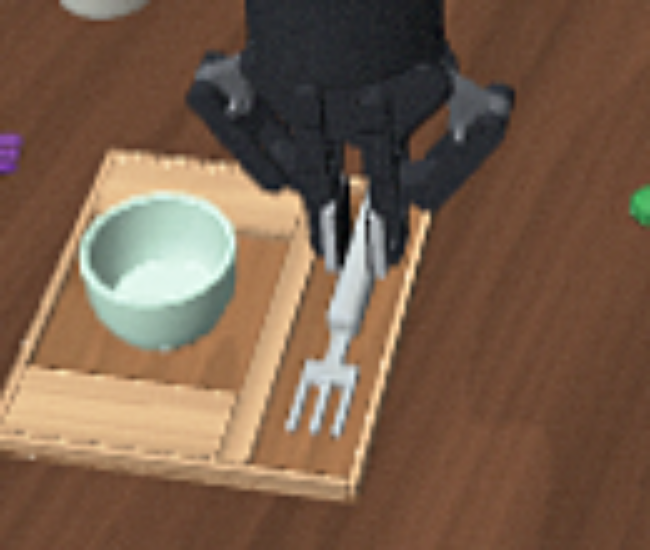

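The fork is lined up over the groove, tines at (320,400). Lowering.

```bash
python3 -m creep '[{"dx":1,"dy":1,"dz":5,"spin":0,"jaw":5},{"dx":1,"dy":1,"dz":8,"spin":0,"jaw":5},{"dx":1,"dy":1,"dz":9.5,"spin":0,"jaw":5},{"dx":1,"dy":1,"dz":10.5,"spin":0,"jaw":5},{"dx":1,"dy":1,"dz":10.5,"spin":0,"jaw":5},{"dx":1,"dy":1,"dz":10.5,"spin":0,"jaw":5}]'
```

```text
time_s: 10.85
position: [0.451, 0.2672, 0.0147]
tcp_rot: [[-0.178, 0.984, 0.0], [0.984, 0.178, -0.0], [-0.0, 0.0, -1.0]]
wrist_force: [-1.1, -2.2, 2.7]
gripper_width: 0.012
gripper_force: 49.3
```

```bash
python3 -m creep '[{"dx":0,"dy":0,"dz":0.5,"spin":0,"jaw":5},{"dx":0,"dy":0,"dz":0.5,"spin":0,"jaw":5},{"dx":0,"dy":0,"dz":0.5,"spin":0,"jaw":28},{"dx":0,"dy":0,"dz":0.5,"spin":0,"jaw":28},{"dx":0,"dy":0,"dz":0.5,"spin":0,"jaw":28},{"dx":0,"dy":0,"dz":0.5,"spin":0,"jaw":28},{"dx":0,"dy":0,"dz":-30,"spin":0,"jaw":28},{"dx":0,"dy":0,"dz":-80,"spin":0,"jaw":28},{"dx":0,"dy":0,"dz":-120,"spin":0,"jaw":85},{"dx":0,"dy":0,"dz":-120,"spin":0,"jaw":85}]'; python3 go.py 662 -112.5 130 90
```

```text
time_s: 11.85
position: [0.4551, 0.2692, 0.1418]
tcp_rot: [[-0.178, 0.984, 0.011], [0.984, 0.178, 0.005], [0.003, 0.011, -1.0]]
wrist_force: [0.7, 0.3, -0.0]
gripper_width: 0.056
gripper_force: 0.0
t 11.85 pos [455.1 269.2 141.8] hd 100.3 -> dx dy dz [-412.4  135.5   12.1] spin 10.3 dist 434 j [ 0.44 -0.01  1.8   0.    1.34  0.26]
```

```bash
python3 -m creep '[{"dx":-412,"dy":139,"dz":3,"spin":10.3,"jaw":85},{"dx":-412,"dy":139,"dz":3,"spin":10.3,"jaw":85},{"dx":-412,"dy":139,"dz":3,"spin":10.3,"jaw":85},{"dx":-412,"dy":139,"dz":3,"spin":10.3,"jaw":85},{"dx":-412,"dy":139,"dz":3,"spin":10.3,"jaw":85},{"dx":-412,"dy":139,"dz":3,"spin":10.3,"jaw":85},{"dx":-412,"dy":139,"dz":3,"spin":10.3,"jaw":85},{"dx":-412,"dy":139,"dz":3,"spin":10.3,"jaw":85},{"dx":-412,"dy":139,"dz":3,"spin":10.3,"jaw":85},{"dx":-412,"dy":139,"dz":3,"spin":10.3,"jaw":85},{"dx":-412,"dy":139,"dz":3,"spin":10.3,"jaw":85},{"dx":-412,"dy":139,"dz":3,"spin":10.3,"jaw":85}]'; python3 go.py 662 -112.5 20 90
python3 - <<'E'
from h import *
S=[]
p=cam('side'); 
for X in ([.48,.295,.01],[.64,-.11,.08]):
    u=proj(p,[X])[0].round().astype(int); S.append(cv2.resize(p['color'][max(0,u[1]-50):u[1]+50,u[0]-50:u[0]+50],(400,400)))
cv2.imwrite('pics/g.png',np.hstack(S))
C=cloud(p); hsv=cv2.cvtColor(p['color'],cv2.COLOR_BGR2HSV)
m=(abs(C[...,0]-.45)<.045)&(abs(C[...,1]-.288)<.09)&(hsv[...,1]<60)&(hsv[...,2]>120); v,u=np.nonzero(m); print(len(u),np.percentile(C[m][:,2],[5,50,95]))
r=cv2.minAreaRect(onplane(p,np.c_[u,v],.014)[:,:2].astype(np.float32)*1000); print(r)
E
```

```text
time_s: 13.05
position: [0.6606, -0.1126, 0.1308]
tcp_rot: [[0.0, 1.0, -0.001], [1.0, -0.0, 0.001], [0.001, -0.001, -1.0]]
wrist_force: [-1.1, -0.4, 0.5]
gripper_width: 0.0848
gripper_force: 0.0
t 13.05 pos [ 660.6 -112.6  130.8] hd 90.0 -> dx dy dz [  0.    1.5 110.8] spin -0.0 dist 111 j [-0.25  0.38  1.38  0.    1.38 -0.25]
342 [0.00726271 0.01567162 0.02128485]
((446.8268737792969, 294.98419189453125), (83.7430419921875, 127.62438201904297), 42.771751403808594)
```

View pics/g.png

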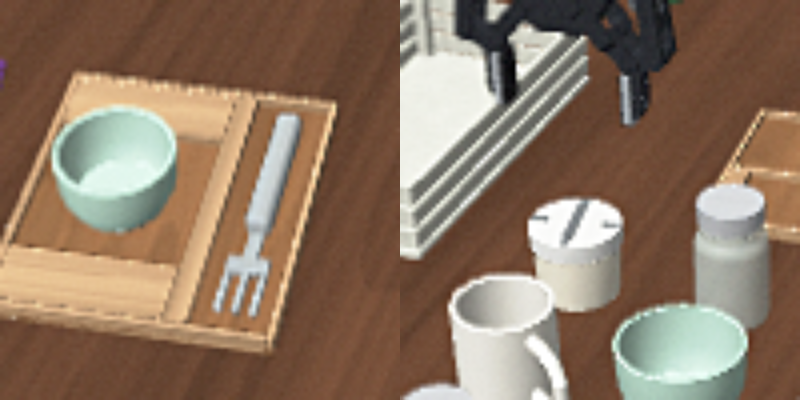

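The fork lies flat in its groove at (255,215). The fingers stand above the container, which is at (575,235). Descending to the lid.

```bash
python3 -m creep '[{"dx":0,"dy":0.5,"dz":45,"spin":0,"jaw":85},{"dx":0,"dy":0.5,"dz":85,"spin":0,"jaw":85},{"dx":0,"dy":0.5,"dz":108,"spin":0,"jaw":85},{"dx":0,"dy":0.5,"dz":108,"spin":0,"jaw":85},{"dx":0,"dy":0.5,"dz":108,"spin":0,"jaw":85},{"dx":0,"dy":0.5,"dz":108,"spin":0,"jaw":50},{"dx":0,"dy":0.5,"dz":108,"spin":0,"jaw":50},{"dx":0,"dy":0.5,"dz":108,"spin":0,"jaw":50},{"dx":0,"dy":0.5,"dz":108,"spin":0,"jaw":50},{"dx":0,"dy":0.5,"dz":108,"spin":0,"jaw":50}]' 40; python3 -m creep '[{"dx":0,"dy":0,"dz":-30,"spin":0,"jaw":50},{"dx":0,"dy":0,"dz":-60,"spin":0,"jaw":50},{"dx":0,"dy":0,"dz":-60,"spin":0,"jaw":50}]'; python3 go.py 576 -347 82 90
```

```text
time_s: 14.1
position: [0.6639, -0.1138, 0.027]
tcp_rot: [[0.001, 1.0, 0.005], [1.0, -0.001, -0.001], [-0.001, 0.005, -1.0]]
wrist_force: [-0.9, 0.9, 6.8]
gripper_width: 0.0644
gripper_force: 44.8
time_s: 14.4
position: [0.6659, -0.1145, 0.0911]
tcp_rot: [[0.001, 1.0, 0.011], [1.0, -0.001, -0.003], [-0.003, 0.011, -1.0]]
wrist_force: [0.8, 0.0, 0.5]
gripper_width: 0.0639
gripper_force: 44.8
t 14.4 pos [ 665.9 -114.5   91.1] hd 90.0 -> dx dy dz [-232.5  -89.8    8.8] spin -0.0 dist 249 j [-0.25  0.42  1.41  0.    1.3  -0.25]
```

```bash
python3 -m creep '[{"dx":-40,"dy":-15,"dz":0,"spin":0,"jaw":50},{"dx":-82,"dy":-30,"dz":0,"spin":0,"jaw":50},{"dx":-124,"dy":-45.5,"dz":0,"spin":0,"jaw":50},{"dx":-166,"dy":-61,"dz":0,"spin":0,"jaw":50},{"dx":-205,"dy":-75,"dz":0,"spin":0,"jaw":50},{"dx":-234.5,"dy":-86,"dz":0,"spin":0,"jaw":50},{"dx":-234.5,"dy":-86,"dz":0,"spin":0,"jaw":50},{"dx":-234.5,"dy":-86,"dz":20,"spin":0,"jaw":50},{"dx":-234.5,"dy":-86,"dz":40,"spin":0,"jaw":50},{"dx":-234.5,"dy":-86,"dz":40,"spin":0,"jaw":50},{"dx":-234.5,"dy":-86,"dz":40,"spin":0,"jaw":50}]'; python3 -m creep '[{"dx":0,"dy":0,"dz":6,"spin":0,"jaw":50},{"dx":0,"dy":0,"dz":10,"spin":0,"jaw":50},{"dx":0,"dy":0,"dz":12,"spin":0,"jaw":50},{"dx":0,"dy":0,"dz":13,"spin":0,"jaw":50},{"dx":0,"dy":0,"dz":13,"spin":0,"jaw":50},{"dx":0,"dy":0,"dz":13,"spin":0,"jaw":50}]'; python3 go.py 576 -347 27 90
```

```text
time_s: 15.5
position: [0.5754, -0.3472, 0.0436]
tcp_rot: [[0.0, 1.0, -0.001], [1.0, -0.0, 0.001], [0.001, -0.001, -1.0]]
wrist_force: [0.1, -0.1, -0.5]
gripper_width: 0.0643
gripper_force: 44.8
time_s: 16.1
position: [0.5757, -0.348, 0.0321]
tcp_rot: [[0.001, 1.0, 0.0], [1.0, -0.001, -0.0], [-0.0, 0.0, -1.0]]
wrist_force: [-4.4, 3.2, 8.1]
gripper_width: 0.0644
gripper_force: 45.6
t 16.1 pos [ 575.7 -348.    32.1] hd 90.0 -> dx dy dz [1.  0.3 5.1] spin -0.0 dist 5 j [-0.62  0.48  1.44 -0.    1.22 -0.62]
```

```bash
python3 -m creep '[{"dx":0,"dy":0,"dz":0,"spin":0,"jaw":72},{"dx":0,"dy":0,"dz":0,"spin":0,"jaw":82},{"dx":0,"dy":0,"dz":0,"spin":0,"jaw":82},{"dx":0,"dy":0,"dz":0,"spin":0,"jaw":82},{"dx":0,"dy":0,"dz":-30,"spin":0,"jaw":82},{"dx":0,"dy":0,"dz":-80,"spin":0,"jaw":82},{"dx":0,"dy":0,"dz":-110,"spin":0,"jaw":82},{"dx":0,"dy":0,"dz":-110,"spin":0,"jaw":82}]'; python3 go.py 648 116 139 90
```

```text
time_s: 16.9
position: [0.5787, -0.3502, 0.1479]
tcp_rot: [[0.001, 1.0, 0.009], [1.0, -0.001, -0.006], [-0.006, 0.009, -1.0]]
wrist_force: [-0.5, -0.7, 0.1]
gripper_width: 0.0819
gripper_force: 0.0
t 16.9 pos [ 578.7 -350.2  147.9] hd 90.0 -> dx dy dz [466.3  68.9   6.6] spin -0.0 dist 471 j [-0.62  0.37  1.36  0.    1.4  -0.62]
```

```bash
python3 -m creep '[{"dx":463,"dy":72,"dz":0,"spin":0,"jaw":82},{"dx":463,"dy":72,"dz":0,"spin":0,"jaw":82},{"dx":463,"dy":72,"dz":0,"spin":0,"jaw":82},{"dx":463,"dy":72,"dz":0,"spin":0,"jaw":82},{"dx":463,"dy":72,"dz":0,"spin":0,"jaw":82},{"dx":463,"dy":72,"dz":0,"spin":0,"jaw":82},{"dx":463,"dy":72,"dz":0,"spin":0,"jaw":82},{"dx":463,"dy":72,"dz":0,"spin":0,"jaw":82},{"dx":463,"dy":72,"dz":0,"spin":0,"jaw":82},{"dx":463,"dy":72,"dz":0,"spin":0,"jaw":82},{"dx":463,"dy":72,"dz":0,"spin":0,"jaw":82},{"dx":463,"dy":72,"dz":0,"spin":0,"jaw":82}]'; python3 go.py 648 116 6 90; cp m2.py m3.py; sed -i "s/for t,c,h,r in .*:/for t,c,h,r in [('container',(.576,-.345),.063,.033),('short_jar',(.648,.116),.062,.0235)]:/" m3.py; python3 m3.py
```

```text
time_s: 18.1
position: [0.6474, 0.1145, 0.1397]
tcp_rot: [[0.0, 1.0, -0.001], [1.0, -0.0, -0.001], [-0.001, -0.001, -1.0]]
wrist_force: [-0.1, -0.4, 0.0]
gripper_width: 0.082
gripper_force: 0.0
t 18.1 pos [647.4 114.5 139.7] hd 90.0 -> dx dy dz [  1.6   0.7 133.7] spin -0.0 dist 134 j [ 0.1   0.34  1.41 -0.    1.39  0.1 ]
container side 191 top z 0.0642 mid [ 0.5741 -0.3443] span [0.06  0.062] circ [ 0.5755 -0.3453  0.0337]
short_jar side 218 top z 0.4394 mid [0.6401 0.1311] span [0.065 0.051] circ [0.6474 0.1165 0.0407]
```

```bash
python3 -m creep '[{"dx":0.5,"dy":0,"dz":45,"spin":0,"jaw":82},{"dx":0.5,"dy":0,"dz":90,"spin":0,"jaw":82},{"dx":0.5,"dy":0,"dz":120,"spin":0,"jaw":82},{"dx":0.5,"dy":0,"dz":133,"spin":0,"jaw":82},{"dx":0.5,"dy":0,"dz":133,"spin":0,"jaw":82},{"dx":0.5,"dy":0,"dz":133,"spin":0,"jaw":82},{"dx":0.5,"dy":0,"dz":133,"spin":0,"jaw":40},{"dx":0.5,"dy":0,"dz":133,"spin":0,"jaw":40},{"dx":0.5,"dy":0,"dz":133,"spin":0,"jaw":40},{"dx":0.5,"dy":0,"dz":133,"spin":0,"jaw":40},{"dx":0.5,"dy":0,"dz":133,"spin":0,"jaw":40},{"dx":0.5,"dy":0,"dz":133,"spin":0,"jaw":40}]' 50; python3 -m creep '[{"dx":0,"dy":0,"dz":-40,"spin":0,"jaw":40},{"dx":0,"dy":0,"dz":-85,"spin":0,"jaw":40},{"dx":0,"dy":0,"dz":-125,"spin":0,"jaw":40},{"dx":0,"dy":0,"dz":-125,"spin":0,"jaw":40}]'; python3 go.py 562 -261.7 131 90
```

```text
time_s: 19.35
position: [0.6496, 0.1157, 0.0104]
tcp_rot: [[0.001, 1.0, 0.004], [1.0, -0.001, 0.0], [0.0, 0.004, -1.0]]
wrist_force: [-1.5, -0.9, 8.5]
gripper_width: 0.0499
gripper_force: 51.9
time_s: 19.75
position: [0.6527, 0.1162, 0.1421]
tcp_rot: [[0.0, 1.0, 0.014], [1.0, -0.0, 0.001], [0.001, 0.014, -1.0]]
wrist_force: [1.5, 0.4, 0.4]
gripper_width: 0.05
gripper_force: 53.1
t 19.75 pos [652.7 116.2 142.1] hd 90.0 -> dx dy dz [-377.9  -90.7    9.4] spin -0.0 dist 389 j [ 0.1   0.34  1.41 -0.    1.38  0.1 ]
```

```bash
python3 -m creep '[{"dx":-378,"dy":-86,"dz":0,"spin":0,"jaw":40},{"dx":-378,"dy":-86,"dz":0,"spin":0,"jaw":40},{"dx":-378,"dy":-86,"dz":0,"spin":0,"jaw":40},{"dx":-378,"dy":-86,"dz":0,"spin":0,"jaw":40},{"dx":-378,"dy":-86,"dz":0,"spin":0,"jaw":40},{"dx":-378,"dy":-86,"dz":0,"spin":0,"jaw":40},{"dx":-378,"dy":-86,"dz":0,"spin":0,"jaw":40},{"dx":-378,"dy":-86,"dz":0,"spin":0,"jaw":40},{"dx":-378,"dy":-86,"dz":0,"spin":0,"jaw":40},{"dx":-378,"dy":-86,"dz":40,"spin":0,"jaw":40},{"dx":-378,"dy":-86,"dz":80,"spin":0,"jaw":40},{"dx":-378,"dy":-86,"dz":100,"spin":0,"jaw":40}]'; python3 -m creep '[{"dx":0,"dy":0,"dz":0,"spin":0,"jaw":40},{"dx":0,"dy":0,"dz":0,"spin":0,"jaw":40},{"dx":0,"dy":0,"dz":8,"spin":0,"jaw":40},{"dx":0,"dy":0,"dz":14,"spin":0,"jaw":40},{"dx":0,"dy":0,"dz":14,"spin":0,"jaw":40}]'; python3 go.py 562 -261.7 11 90
python3 - <<'E'
from h import *
p=cam('side'); u=proj(p,[[.56,-.29,.04]])[0].round().astype(int)
cv2.imwrite('pics/k.png',cv2.resize(p['color'][u[1]-50:u[1]+50,u[0]-50:u[0]+50],None,fx=5,fy=5))
E
```

```text
time_s: 20.95
position: [0.5593, -0.2604, 0.0284]
tcp_rot: [[0.001, 1.0, -0.004], [1.0, -0.001, 0.003], [0.003, -0.004, -1.0]]
wrist_force: [0.1, -0.1, -2.6]
gripper_width: 0.05
gripper_force: 53.0
time_s: 21.45
position: [0.5614, -0.2622, 0.0183]
tcp_rot: [[0.001, 1.0, -0.0], [1.0, -0.001, 0.0], [0.0, -0.0, -1.0]]
wrist_force: [-1.3, -0.3, -2.1]
gripper_width: 0.05
gripper_force: 53.0
t 21.45 pos [ 561.4 -262.2   18.3] hd 90.0 -> dx dy dz [0.5 0.6 7.3] spin -0.0 dist 7 j [-0.52  0.38  1.61  0.    1.16 -0.52]
```

View pics/k.png

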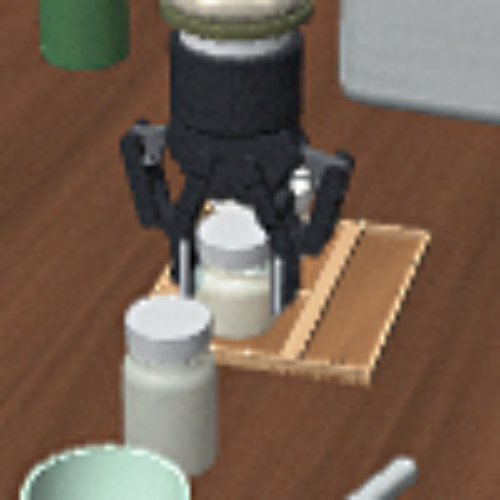

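The jar is upright over the small pocket at (235,280). Last few mm.

```bash
python3 -m creep '[{"dx":0,"dy":0,"dz":1.5,"spin":0,"jaw":40},{"dx":0,"dy":0,"dz":3,"spin":0,"jaw":40},{"dx":0,"dy":0,"dz":4,"spin":0,"jaw":40},{"dx":0,"dy":0,"dz":4,"spin":0,"jaw":40},{"dx":0,"dy":0,"dz":4,"spin":0,"jaw":40}]'
```

```text
time_s: 22.0
position: [0.5617, -0.2626, 0.0154]
tcp_rot: [[0.001, 1.0, 0.0], [1.0, -0.001, -0.0], [-0.0, 0.0, -1.0]]
wrist_force: [-3.3, 1.3, 4.4]
gripper_width: 0.0499
gripper_force: 53.6
```

```bash
python3 -m creep '[{"dx":0,"dy":0,"dz":0,"spin":0,"jaw":60},{"dx":0,"dy":0,"dz":0,"spin":0,"jaw":72},{"dx":0,"dy":0,"dz":0,"spin":0,"jaw":72},{"dx":0,"dy":0,"dz":0,"spin":0,"jaw":72},{"dx":0,"dy":0,"dz":-30,"spin":0,"jaw":72},{"dx":0,"dy":0,"dz":-75,"spin":0,"jaw":72},{"dx":0,"dy":0,"dz":-120,"spin":0,"jaw":45},{"dx":0,"dy":0,"dz":-120,"spin":0,"jaw":45}]'; python3 go.py 438 -100.5 60 73.3
```

```text
time_s: 22.8
position: [0.5658, -0.2648, 0.1433]
tcp_rot: [[0.001, 1.0, 0.011], [1.0, -0.001, -0.006], [-0.006, 0.011, -1.0]]
wrist_force: [0.9, -1.1, 0.5]
gripper_width: 0.0454
gripper_force: 0.0
t 22.8 pos [ 565.8 -264.8  143.3] hd 90.0 -> dx dy dz [ 164.8 -128.9   80.8] spin 16.7 dist 224 j [-0.52  0.24  1.53  0.    1.36 -0.52]
```

```bash
python3 -m creep '[{"dx":161,"dy":-124,"dz":0,"spin":16.7,"jaw":45},{"dx":161,"dy":-124,"dz":0,"spin":16.7,"jaw":45},{"dx":161,"dy":-124,"dz":0,"spin":16.7,"jaw":45},{"dx":161,"dy":-124,"dz":0,"spin":16.7,"jaw":45},{"dx":161,"dy":-124,"dz":30,"spin":16.7,"jaw":45},{"dx":161,"dy":-124,"dz":73,"spin":16.7,"jaw":45},{"dx":161,"dy":-124,"dz":73,"spin":16.7,"jaw":45},{"dx":161,"dy":-124,"dz":73,"spin":16.7,"jaw":45},{"dx":161,"dy":-124,"dz":73,"spin":16.7,"jaw":45}]'; python3 go.py 438 -100.5 7 73.3; sed -i "s/('short_jar',(.648,.116),.062,.0235)/('short_jar',(.562,-.26),.067,.0235)/" m3.py; python3 m3.py
```

```text
time_s: 23.7
position: [0.439, -0.102, 0.0634]
tcp_rot: [[0.288, 0.958, 0.002], [0.958, -0.288, -0.001], [-0.0, 0.002, -1.0]]
wrist_force: [-1.2, 0.6, 1.1]
gripper_width: 0.0452
gripper_force: 0.0
t 23.7 pos [ 439.  -102.    63.4] hd 73.2 -> dx dy dz [ 1.1 -1.6 56.4] spin -0.1 dist 56 j [-0.34 -0.13  2.07 -0.    1.2  -0.05]
container side 140 top z 0.0645 mid [ 0.5802 -0.3436] span [0.049 0.061] circ [ 0.5755 -0.3464  0.0334]
short_jar side 71 top z 0.0691 mid [ 0.5667 -0.2544] span [0.032 0.042] circ [ 0.5612 -0.2575  0.0221]
```

```bash
python3 -m creep '[{"dx":0.5,"dy":-0.5,"dz":30,"spin":0,"jaw":45},{"dx":0.5,"dy":-0.5,"dz":53,"spin":0,"jaw":45},{"dx":0.5,"dy":-0.5,"dz":53,"spin":0,"jaw":45},{"dx":0.5,"dy":-0.5,"dz":53,"spin":0,"jaw":5},{"dx":0.5,"dy":-0.5,"dz":53,"spin":0,"jaw":5},{"dx":0.5,"dy":-0.5,"dz":53,"spin":0,"jaw":5},{"dx":0.5,"dy":-0.5,"dz":53,"spin":0,"jaw":5},{"dx":0.5,"dy":-0.5,"dz":53,"spin":0,"jaw":5},{"dx":0.5,"dy":-0.5,"dz":53,"spin":0,"jaw":5},{"dx":0.5,"dy":-0.5,"dz":53,"spin":0,"jaw":5}]' 50;  python3 -m creep '[{"dx":0,"dy":0,"dz":-20,"spin":0,"jaw":5},{"dx":0,"dy":0,"dz":-55,"spin":0,"jaw":5},{"dx":0,"dy":0,"dz":-55,"spin":0,"jaw":5},{"dx":0,"dy":0,"dz":-55,"spin":0,"jaw":5}]'; python3 go.py 497.8 -333.3 62 93.9
```

```text
time_s: 24.75
position: [0.439, -0.1014, 0.0107]
tcp_rot: [[0.288, 0.958, 0.003], [0.958, -0.288, -0.001], [-0.0, 0.003, -1.0]]
wrist_force: [-1.4, -0.7, 6.6]
gripper_width: 0.0117
gripper_force: 48.9
time_s: 25.15
position: [0.4389, -0.1012, 0.0654]
tcp_rot: [[0.288, 0.958, 0.004], [0.958, -0.288, -0.001], [-0.0, 0.004, -1.0]]
wrist_force: [-0.0, 0.7, -1.1]
gripper_width: 0.0115
gripper_force: 49.0
t 25.15 pos [ 438.9 -101.2   65.4] hd 73.3 -> dx dy dz [-205.2  123.3    4. ] spin -20.6 dist 239 j [-0.34 -0.14  2.07  0.    1.2  -0.05]
```

```bash
python3 -m creep '[{"dx":-20,"dy":12,"dz":-30,"spin":-7,"jaw":5},{"dx":-60,"dy":36,"dz":-30,"spin":-14,"jaw":5},{"dx":-100,"dy":60,"dz":-30,"spin":-20.6,"jaw":5},{"dx":-140,"dy":84,"dz":-30,"spin":-20.6,"jaw":5},{"dx":-180,"dy":108,"dz":-30,"spin":-20.6,"jaw":5},{"dx":-206,"dy":124,"dz":-30,"spin":-20.6,"jaw":5},{"dx":-206,"dy":124,"dz":-30,"spin":-20.6,"jaw":5},{"dx":-206,"dy":124,"dz":0,"spin":-20.6,"jaw":5},{"dx":-206,"dy":124,"dz":25,"spin":-20.6,"jaw":5},{"dx":-206,"dy":124,"dz":36,"spin":-20.6,"jaw":5},{"dx":-206,"dy":124,"dz":36,"spin":-20.6,"jaw":5},{"dx":-206,"dy":124,"dz":36,"spin":-20.6,"jaw":5}]'; python3 go.py 497.8 -333.3 13 93.9
python3 - <<'E'
from h import *
p=cam('side'); u=proj(p,[[.53,-.31,.03]])[0].round().astype(int)
cv2.imwrite('pics/l.png',cv2.resize(p['color'][u[1]-50:u[1]+50,u[0]-50:u[0]+50],None,fx=6,fy=6))
E
```

```text
time_s: 26.35
position: [0.4969, -0.3334, 0.028]
tcp_rot: [[-0.068, 0.998, 0.0], [0.998, 0.068, 0.0], [0.0, 0.0, -1.0]]
wrist_force: [0.4, 0.4, 1.0]
gripper_width: 0.0115
gripper_force: 49.1
t 26.35 pos [ 496.9 -333.4   28. ] hd 93.9 -> dx dy dz [ 0.1  0.9 15. ] spin -0.0 dist 15 j [-0.68  0.31  1.67  0.    1.16 -0.74]
```

View pics/l.png

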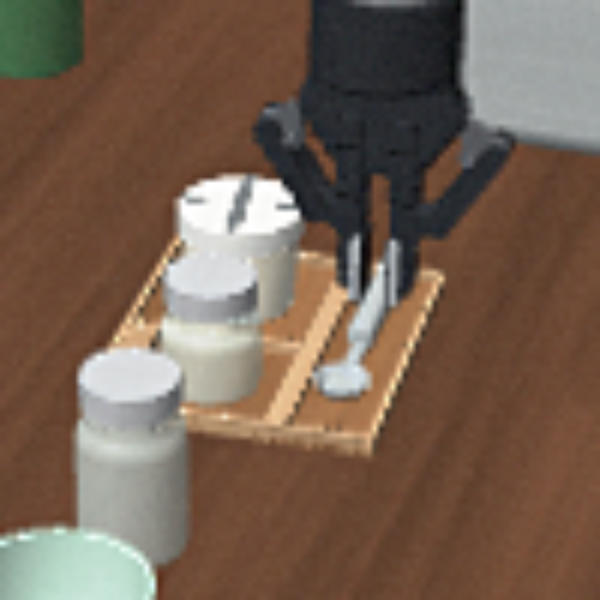

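The container and jar stand in their pockets, at (240,240) and (212,330). The spoon is level and lines up with the groove, bowl at (343,378). Lowering.

```bash
python3 -m creep '[{"dx":0,"dy":0.5,"dz":5,"spin":0,"jaw":5},{"dx":0,"dy":0.5,"dz":9,"spin":0,"jaw":5},{"dx":0,"dy":0.5,"dz":11.5,"spin":0,"jaw":5},{"dx":0,"dy":0.5,"dz":12.5,"spin":0,"jaw":5},{"dx":0,"dy":0.5,"dz":12.5,"spin":0,"jaw":5},{"dx":0,"dy":0.5,"dz":12.5,"spin":0,"jaw":5}]'
```

```text
time_s: 27.0
position: [0.4973, -0.3337, 0.0157]
tcp_rot: [[-0.067, 0.998, 0.0], [0.998, 0.067, -0.0], [-0.0, 0.0, -1.0]]
wrist_force: [-2.6, 2.6, 5.1]
gripper_width: 0.0115
gripper_force: 49.9
```

Contact comes at 15.7 mm, as predicted. Releasing and backing off to the side.

```bash
python3 -m creep '[{"dx":0,"dy":0,"dz":0,"spin":0,"jaw":28},{"dx":0,"dy":0,"dz":0,"spin":0,"jaw":28},{"dx":0,"dy":0,"dz":0,"spin":0,"jaw":28},{"dx":0,"dy":0,"dz":0,"spin":0,"jaw":28},{"dx":0,"dy":0,"dz":-30,"spin":0,"jaw":28},{"dx":0,"dy":0,"dz":-80,"spin":0,"jaw":28},{"dx":0,"dy":0,"dz":-130,"spin":0,"jaw":28},{"dx":-45,"dy":-40,"dz":-170,"spin":0,"jaw":28},{"dx":-85,"dy":-80,"dz":-200,"spin":0,"jaw":28},{"dx":-125,"dy":-120,"dz":-230,"spin":0,"jaw":28},{"dx":-160,"dy":-160,"dz":-230,"spin":0,"jaw":28},{"dx":-160,"dy":-160,"dz":-230,"spin":0,"jaw":28}]'
python3 - <<'E'
from h import *
S=[]
for n in ('top','side'):
    p=cam(n)
    for X in ([.49,.295,.01],[.54,-.30,.03]):
        u=proj(p,[X])[0].round().astype(int); S.append(cv2.resize(p['color'][u[1]-50:u[1]+50,u[0]-60:u[0]+60],(396,297),interpolation=cv2.INTER_CUBIC))
cv2.imwrite('pics/z.png',np.vstack([np.hstack(S[:2]),np.hstack(S[2:])]))
E
sed -i "s/^P=.*/P={n:cam(n) for n in ('top','side')}/; s/for t,c,h,r in .*:/for t,c,h,r in [('small_bowl',(.524,.3),.041,.032),('container',(.576,-.345),.063,.033),('short_jar',(.562,-.26),.067,.0235),('large_bowl',(.543,-.01),.05,.043),('mug',(.654,.013),.07,.034),('tall_jar',(.55,-.12),.092,.025)]:/" m3.py; python3 m3.py
```

```text
time_s: 28.2
position: [0.3473, -0.5053, 0.2463]
tcp_rot: [[-0.068, 0.998, 0.001], [0.998, 0.068, -0.001], [-0.001, 0.001, -1.0]]
wrist_force: [0.9, -0.5, -0.2]
gripper_width: 0.028
gripper_force: 0.0
small_bowl top 168 top z 0.0436 mid [0.5234 0.2988] span [0.06  0.062] circ [0.524  0.2989 0.031 ]
small_bowl side 219 top z 0.0426 mid [0.5233 0.3038] span [0.061 0.061] circ [0.5236 0.3033 0.032 ]
container top 715 top z 0.065 mid [ 0.5755 -0.3486] span [0.06  0.059] circ [ 0.5757 -0.3492  0.0329]
container side 192 top z 0.0641 mid [ 0.5738 -0.3446] span [0.061 0.064] circ [ 0.5746 -0.3445  0.0339]
short_jar top 367 top z 0.0703 mid [ 0.5617 -0.2629] span [0.041 0.042] circ [ 0.5622 -0.2639  0.0228]
short_jar side 121 top z 0.069 mid [ 0.5602 -0.2586] span [0.043 0.046] circ [ 0.5615 -0.2588  0.0235]
large_bowl top 199 top z 0.053 mid [ 0.5435 -0.0117] span [0.083 0.083] circ [ 0.5438 -0.0121  0.0424]
large_bowl side 202 top z 0.0509 mid [ 0.5418 -0.0089] span [0.082 0.085] circ [ 0.5422 -0.0082  0.043 ]
mug top 211 top z 0.0725 mid [0.6548 0.0109] span [0.064 0.066] circ [0.6549 0.0113 0.0334]
mug side 183 top z 0.0706 mid [0.6537 0.0156] span [0.065 0.066] circ [0.6547 0.0153 0.0342]
tall_jar top 405 top z 0.0954 mid [ 0.5499 -0.1213] span [0.042 0.042] circ [ 0.5502 -0.1214  0.0229]
tall_jar side 154 top z 0.0933 mid [ 0.5483 -0.1154] span [0.042 0.042] circ [ 0.5489 -0.1154  0.0231]
```

View pics/z.png

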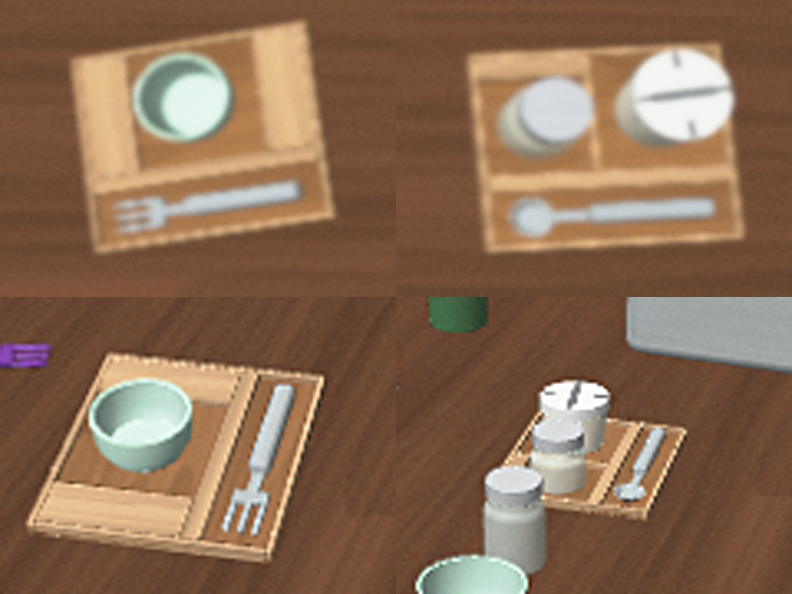

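Both kits are complete: the bowl, container and jar rims all stand about 5 mm higher than on the table. The fork and spoon lie along their grooves, and the bystanders have not moved. Handing in.

```bash
python3 -c "
from plant import arm; print(arm.close_job())"
```

```text
the job is handed in; nothing more can be done
None
```

Both meal kits are made up as asked and handed in at about 28 s robot time; the final pictures show all five items seated in their pockets, with the mug, taller jar and larger bowl where they were, but the judge's result was not shown.

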